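Scrape the leftover parts off the sloping tray into the bin

TASK

Clear the sloping sorting tray: take the orange-handled scraper out of the rack at the tray's upper end and, with its blade, sweep all three leftover parts (white terminal strip, beige plug, grey plug) down the rubber floor and over the open lip into the blue bin. Do not touch the parts with the gripper. Then stand the scraper back in its rack, blade down and fully home, let go of it, and leave the tool battery, the heat sink and the capacitor on the table as they are.

Things in the scene. Friction and masses are not known exactly. Their poses are not given: they have to be found in the camera images.
- tray: Fixed aluminium tray; its floor (grippy black mat; parts do not slide by themselves) slopes 27 degrees, 215 mm long, 140 mm wide between side walls 16 mm high. Origin: middle of the lip (open lower edge) on the floor's face, 70 mm above the table. x points uphill along the floor, y along the lip, z square to the floor (leans 27 degrees downhill from vertical).
- rack (a point): Middle of the bottom of the rack, a slot across the tray's upper end; same axes as the tray, 223.5 mm uphill of the lip and level with the tray's floor. The slot is 9 mm wide in x and 140 mm long in y. Its two plates have flared mouths that end 58 mm above the floor; the lower plate with its flare reaches 14 mm downhill of this point.
- scraper_grip (a point): Centre of the scraper's orange bar handle, 112 mm long (y), 26 mm thick (x: grasp across this), 28 mm tall. Steel blade below it, 124 mm wide, 6 mm thick; z points from its straight edge to the bar, the edge is 90 mm below this point. It starts in the rack, blade down, with the tray's axes but leaning about 3 degrees more downhill, with some play. 0.13 to 0.21 kg.
- terminal_strip_mid (a point): White terminal strip, 18 x 81 x 14 mm (long in y), lying flat on the tray's upper half; this point is in its middle, 4 mm above its underside.
- beige_plug_mid (a point): Beige plug, 63 x 32 x 14 mm (long in x), lying flat on the tray's lower half, on its left side seen looking uphill (tray +y); this point is half-way up its middle.
- grey_plug_mid (a point): Grey plug, 63 x 32 x 14 mm (long in x), lying flat on the tray's lower half, on its right side seen looking uphill (tray -y); this point is half-way up its middle.
- bin_in (a point): Centre of the inner floor of the fixed blue open bin below the lip. The bin is upright, 122 x 168 mm inside (x by y), 44 mm deep to its rim; x points level in the tray's uphill direction, y along the tray's y. The tray's lip is 52 mm in +x of this point and 62 mm above it.
- tool_battery: Bystander: dark green battery pack, 100 x 66 x 61 mm, standing on the table to the right; origin at the centre of its underside.
- heat_sink: Bystander: small black finned heat sink, 30 x 35 x 20 mm, on the table to the left; origin at the centre of its underside.
- capacitor: Bystander: blue upright cylinder, 25 mm across and 40 mm tall, on the table to the left; origin at the centre of its underside.

How it is judged:
By the outcome, as a careful person would: the job done as asked, in the order asked, and still so for the second after the job is handed in, with the robot touching nothing.
It also fails if it takes over 45 s, if anything falls off the work surface, if the arm or the gripper's body presses on something with over 40 N, if the wrist force passes 120 N, or if a joint passes its speed limit or range.

ROBOT

A 6-joint arm with a two-finger parallel gripper is mounted at the origin on a cart in front of the work surface, level with it; the furniture and walls round the work are solid. World frame = base frame: x ahead of the robot, y to its left, z up, the work surface at z = 0. Lengths are in mm, angles in rad, forces in N, time in s.
With the tool pointing down it reaches from about 350 to 950 mm from the base axis. Payload 17.4 kg.
Tool frame: the origin (TCP) lies at the very end of the fingers, on their centre line; the grasp point (between the pads) lies 19 mm behind it (manip.grasp_offset is the z of the grasp point in the tool frame, in mm); z points along the fingers, y is the line along which they close (so a half turn about z gives the same grasp; the last joint's range is limited). The gripper opens to 93 mm and grips with 3 to 60 N. Pads are 15 mm wide; open, the fingers measure 128 mm over their backs; the gripper's body (75 mm by 188 mm) begins 65 mm behind the grasp point.
Start: joints at [-1.308, 0.116, 1.442, -0, 1.584, -0.038], TCP at [199.982, -644.701, 218.646] pointing down, gripper open.
Joint ranges: [-2.83, 2.83], [-0.83, 2.19], [0.07, 2.5], [-1.14, 4.28], [0.01, 3], [-2.97, 2.97]. Speed limits (rad/s): [1.89, 1.89, 2.22, 3.14, 3.14, 3.14].

INTERFACE

Orientations are given as a unit quaternion [w, x, y, z].
In Python, from rig import manip gives the robot as it stands.
- The arm moves only by the tool servo_tool, never from a script. Its argument "deltas" is a list of rows, each a list of 7 numbers: the turn, a rotation vector about the tool's x, y, z in rad, then the shift along the tool's x, y, z in mm, then the gripper's target within -1 to 1 (shut at 1, half-way at 0, fully open at -1). A call has 1 to 20 rows; each row is the pose to reach, as a shift and turn from the pose commanded when the call began, along the tool's axes at that moment; what a row does not reach only later rows make up. A row lasts 1/12 s, in which the tool goes at most 41.7 mm and 7.16 degrees, less where a joint would pass 70% of its speed; a pose out of reach is approached as far as the arm can. A call with a gripper value outside its range is refused whole. The fingers move at their own pace and stop on an object; the grip force is fixed at half the most. Time passes only in rows, so rows that repeat a pose let the fingers close. It gives the time, the measured TCP pose, the force, the opening and the grip force at its end, in the units of the state.
- manip.state(): the state, without advancing time (a new reading comes with each control period).
- manip.grab_frame(name): name is "side" or "top" or "wrist"; returns a dict with "frame" (384x512x3 uint8, red, green, blue), "mtx" (3x3 intrinsics, pixels), "world_to_cam" (4x4, takes a point from world to camera coordinates). Camera axes: x right, y up, looking along -z (the intrinsics and any distortion apply to the point x, -y, -z); pixel columns grow to the right and rows downward; lengths in mm; the calibration is good to about 2 mm. A picture is of the moment at which its call begins. There is no depth.
- manip.finish_job(): hands the job in; it is judged then, once.
Trained networks look in the newest picture that a camera, given by its name, has taken for a name from the list of things; names that differ only in an ending like _2 or _b are one class to them, and where a whole thing is asked for, a point or a joint stands for the part that bears it (a point fixed in the world has none). Each returns a list of dicts, best first, with "conf" (0 to 1); they miss things now and then, are a little off and sometimes report something else, mostly with a low value. They report only what shows in the picture. A call takes as long as a camera call.
- manip.look_for(camera, label): "bbox" ([left, top, width, height] in pixels, round what is visible of it).
- manip.place_of(camera, label): "position" ([column, row] in pixels: a listed point, or the origin of a listed thing).
The state is a dict: "time": time; "q": joint angles; "joint_velocities": joint speeds; "tau": joint torques, N m; "tcp_pos": TCP position; "ee_rot": TCP orientation; "contact_force": force on the tool from outside, world axes, zero at the start; "moment": the same for the moment, N m; "width": finger opening in mm; "grip_force": force on a finger pad.
Only numpy, scipy, OpenCV 4.12 (cv2) and the standard library are available. Lean on these libraries where they do the work, as an engineer would, in place of code of your own. Each camera call takes 0.05 s, during which the arm holds its last target. There are 200 camera calls.

## Working session

There is one attempt and no reset: what is moved stays moved. The work goes in short steps, Python scripts to look and compute and a tool call to move; the robot and the scene stay as the last step left them, time stands still between calls to the robot, and variables do not carry over. Pictures are saved under pics/ and viewed, at most 10 in all, crops included, and the job is handed in when it is done.

Besides the shell and the picture viewer there is one more tool, called after ">>>" by a JSON object that holds its "name" and its "arguments". servo_tool: Moves the arm, as the interface text tells. Its arguments: {"type":"object","properties":{"deltas":{"type":"array","items":{"type":"array","items":{"type":"number"}}}},"required":["deltas"]}

```bash
mkdir -p pics; cat > h.py <<'E'
import numpy as np, cv2
from scipy.spatial.transform import Rotation as R
from scipy.optimize import least_squares
from rig import manip
def ray(f,uv):
    K=np.array(f["mtx"]);T=np.array(f["world_to_cam"])
    d=np.linalg.inv(K)@[uv[0],uv[1],1]; d=np.array([d[0],-d[1],-d[2]])
    Rm=T[:3,:3]; o=-Rm.T@T[:3,3]; d=Rm.T@d
    return o,d/np.linalg.norm(d)
def proj(f,p):
    K=np.array(f["mtx"]);T=np.array(f["world_to_cam"])
    c=T[:3,:3]@p+T[:3,3]; c=K@[c[0],-c[1],-c[2]]; return c[:2]/c[2]
def tri(rays):
    A=0;b=0
    for o,d in rays:
        P=np.eye(3)-np.outer(d,d);A=A+P;b=b+P@o
    return np.linalg.solve(A,b)
E
python3 - <<'E'
from h import *
names="tray rack scraper_grip terminal_strip_mid beige_plug_mid grey_plug_mid bin_in tool_battery heat_sink capacitor".split()
fs={}
for c in("side","top"):
    f=fs[c]=manip.grab_frame(c); print(c,f.keys(),np.round(f["mtx"],1).tolist(),np.round(ray(f,(256,192)),2).tolist())
    cv2.imwrite(f"pics/{c}0.png",f["frame"][:,:,::-1])
for n in names:
    rs=[];o=[]
    for c in fs:
        r=manip.place_of(c,n)
        for x in r[:2]: o.append((c,round(x["conf"],2),np.round(x["position"],1).tolist()))
        if r: rs.append((fs[c],r[0]["position"]))
    print(n,o)
    if len(rs)==2:
        p=tri([ray(*x) for x in rs]); print("   ",p.round(1),[np.round(proj(x[0],p)-x[1],1).tolist() for x in rs])
print(manip.state(), manip.grasp_offset)
E
```

```text
side dict_keys(['frame', 'mtx', 'world_to_cam']) [[466.9, 0.0, 257.9], [0.0, 466.9, 191.3], [0.0, 0.0, 1.0]] [[305.27, 1104.78, 1412.97], [0.16, -0.67, -0.73]]
top dict_keys(['frame', 'mtx', 'world_to_cam']) [[487.1, 0.0, 254.9], [0.0, 487.1, 188.2], [0.0, 0.0, 1.0]] [[316.35, -52.43, 1498.2], [0.16, -0.01, -0.99]]
tray [('side', 0.96, [283.6, 208.2]), ('top', 0.59, [260.3, 215.1])]
    [477.8 -75.6  58.1] [[-0.7, -0.1], [0.0, 0.9]]
rack [('side', 0.65, [269.4, 230.6]), ('top', 0.9, [191.6, 210.7]), ('top', 0.29, [364.0, 146.3])]
    [489.6 116.9 151.4] [[1.1, 0.2], [-0.1, -1.4]]
scraper_grip [('side', 0.85, [274.4, 203.2]), ('top', 0.84, [198.9, 207.5]), ('top', 0.24, [244.6, 200.7])]
    [481.8  84.5 259.5] [[0.5, 0.1], [-0.0, -0.7]]
terminal_strip_mid [('top', 0.47, [208.5, 215.7])]
beige_plug_mid []
grey_plug_mid [('top', 0.48, [243.5, 200.5])]
bin_in [('side', 0.74, [285.2, 208.4]), ('top', 0.64, [276.5, 219.7]), ('top', 0.5, [205.8, 218.7])]
    [ 473.9 -126.2   -0. ] [[0.5, 0.1], [-0.0, -0.7]]
tool_battery [('side', 0.66, [283.9, 203.5]), ('side', 0.55, [248.2, 156.9]), ('top'
[... 359 characters left out ...]
1.30779781e+00,  1.16001817e-01,  1.44158628e+00,  1.49700299e-05,
        1.58402630e+00, -3.77826488e-02]), 'joint_velocities': array([-7.10490459e-06, -2.86347561e-05, -2.44932044e-04, -1.08256366e-03,
        1.83207409e-03, -6.84036443e-04]), 'tau': array([ 6.11745290e-04, -7.21032500e+01, -6.22760868e+01,  7.80060282e-02,
        1.84080267e-02, -3.75918569e-05]), 'tcp_pos': array([ 199.98757107, -644.69680622,  218.65343421]), 'ee_rot': array([-1.16453280e-05,  9.88712619e-01,  1.49824418e-01,  6.21513837e-06]), 'contact_force': array([-1.23147695,  0.50873703, -0.71481948]), 'moment': array([ 0.02381831, -0.03680022, -0.06096803]), 'grip_force': 0.0, 'width': 92.76406115311258} -18.8
```

```bash
python3 - <<'E'
import cv2,numpy as np
a=cv2.imread("pics/side0.png");b=cv2.imread("pics/top0.png")
A=cv2.resize(a[120:340,190:360],None,fx=2.6,fy=2.6,interpolation=2)[:570]
B=cv2.resize(b[130:270,110:310],None,fx=4,fy=4,interpolation=2)
cv2.imwrite("pics/A.png",A);cv2.imwrite("pics/B.png",B)
E
```

```text
(no output)
```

View pics/A.png

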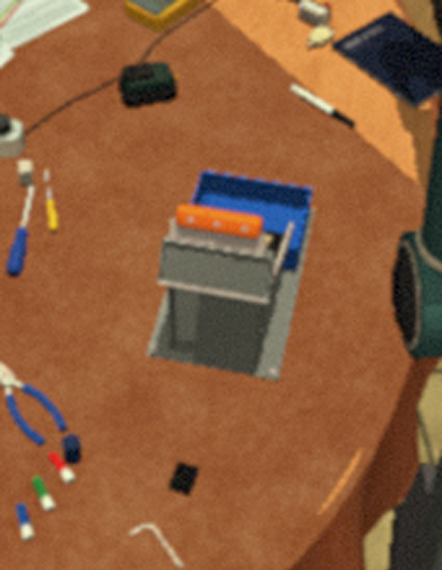

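View pics/B.png

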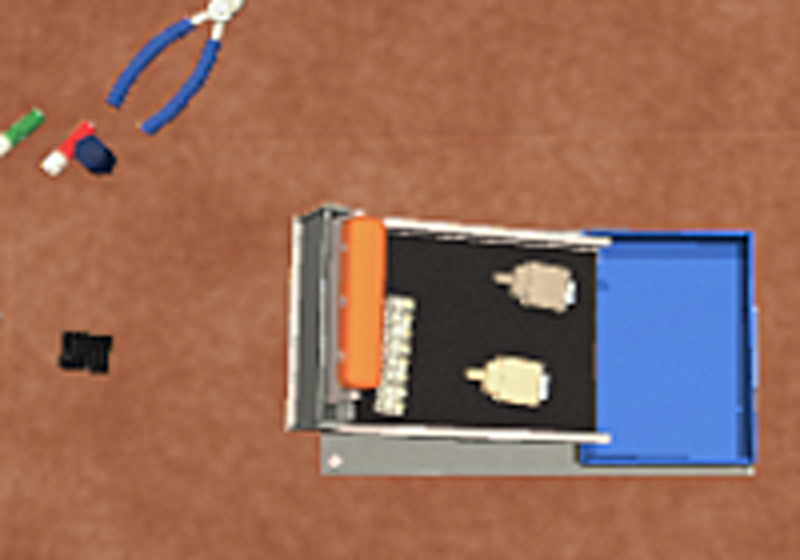

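```bash
cat >> h.py <<'E'
s27,c27=np.sin(np.radians(27)),np.cos(np.radians(27))
def tray(x,y,yaw):   # yaw: rotation of uphill dir from +y
    u=np.array([-np.sin(yaw),np.cos(yaw),0]); l=np.array([-np.cos(yaw),-np.sin(yaw),0]); z=np.array([0,0,1])
    X=u*c27+z*s27; Z=-u*s27+z*c27
    return np.array([x,y,70.]),np.c_[X,l,Z]
def onplane(f,uv,o,M,h):
    p,d=ray(f,uv); n=M[:,2]; t=((o-p)@n+h)/(d@n); return M.T@(p+t*d-o)
E
cat > fit.py <<'E'
from h import *
import pickle
if __name__=="__main__":
    fs={c:manip.grab_frame(c) for c in("side","top")}
    cp=lambda u,v:(110+u/4,130+v/4)
    cs=lambda u,v:(190+u/2.6,120+v/2.6)
    T=fs["top"];S=fs["side"]
    obs=[(T,(260.3,215.1),(0,0,0)),(S,(283.6,208.2),(0,0,0)),(T,(191.6,210.7),(223.5,0,0)),(S,(269.4,230.6),(223.5,0,0)),
     (T,cp(597,432),(0,70,0)),(T,cp(597,248),(0,-70,0)),(T,cp(610,438),(0,71,16)),(T,cp(610,242),(0,-71,16))]
    b=lambda u: None
    def res(p):
        o,M=tray(*p); r=[(proj(f,o+M@np.array(q))-uv) for f,uv,q in obs]
        # bin
        u=np.array([-np.sin(p[2]),np.cos(p[2]),0]); pb=o-52*u-[0,0,62]
        r+= [proj(T,pb)-(276.5,219.7),proj(S,pb)-(285.2,208.4)]
        return np.ravel(r)
    s=least_squares(res,[478,-72,0.05],loss="soft_l1"); print(s.x); print(res(s.x).reshape(-1,2).round(1).tolist())
    o,M=tray(*s.x)
    print("strip",onplane(T,cp(395,355),o,M,7),"strip ends",onplane(T,cp(400,298),o,M,12),onplane(T,cp(390,412),o,M,12))
    print("beige",onplane(T,cp(515,383),o,M,7),"grey",onplane(T,cp(540,287),o,M,7))
    g=tri([ray(S,(274.4,203.2)),ray(T,(198.9,207.5))]); print("grip in tray",M.T@(g-o))
    print("handle ends top", onplane(T,cp(362,218),o,M,104),onplane(T,cp(362,387),o,M,104))
    print("grip world nominal",o+M@[223.5,0,0]+R.from_rotvec(np.radians(3)*-M[:,1]).apply(M@[0,0,90]))
E
python3 fit.py
```

```text
[ 4.78019700e+02 -7.35428180e+01 -3.48744775e-02]
[[-0.6, 0.3], [-0.7, -1.8], [-4.1, -0.6], [2.0, -1.3], [0.1, 1.3], [0.8, -0.0], [-0.6, -0.1], [0.0, 0.4], [-0.1, -1.7], [-0.0, -1.2]]
strip [163.07954379  20.57789393   7.        ] strip ends [162.67929863 -18.79510573  12.        ] [167.41829445  60.62111449  12.        ]
beige [70.65515615 34.87295575  7.        ] grey [ 52.27959494 -35.79750664   7.        ]
grip in tray [226.93763812   1.72851351  97.1049616 ]
handle ends top [227.21026933 -55.21390992 104.        ] [223.25356668  53.21641916 104.        ]
grip world nominal [483.39416135  80.50341492 249.40916303]
```

```bash
cat >> h.py <<'E'
def tcp():
    s=manip.state(); return s,np.array(s["tcp_pos"]),R.from_quat(np.roll(s["ee_rot"],-1)).as_matrix()
def goal(p,Rg,cur=None):
    if cur is None: s,p0,R0=tcp()
    else: p0,R0=cur
    rv=R.from_matrix(R0.T@Rg).as_rotvec(); return np.r_[rv.round(4),(R0.T@(p-p0)).round(1)]
def toolR(M,lean):  # lean: extra downhill lean (rad); tool y = -X, z=-Z
    A=R.from_rotvec(-lean*M[:,1]).as_matrix()@M
    return np.c_[A[:,1],-A[:,0],-A[:,2]]
E
python3 - <<'E'
from h import *
o,M=tray(478,-73.5,-.035)
Rg=toolR(M,np.radians(3)); print(np.linalg.det(Rg))
g=np.array([482.5,82.5,254])
print(goal(g-100*Rg[:,2],Rg), tcp()[2])
E
```

```text
-0.9999999999999998Traceback (most recent call last):
  File "<stdin>", line 5, in <module>
  File "h.py", line 30, in goal
    rv=R.from_matrix(R0.T@Rg).as_rotvec(); return np.r_[rv.round(4),(R0.T@(p-p0)).round(1)]
       ~~~~~~~~~~~~~^^^^^^^^^
  File "scipy/spatial/transform/_rotation.pyx", line 1143, in scipy.spatial.transform._rotation.Rotation.from_matrix
ValueError: Non-positive determinant (left-handed or null coordinate frame) in rotation matrix 0: [[-9.44126893e-01 -2.85416850e-01  1.64807864e-01]
 [-3.29582175e-01  8.17631659e-01 -4.72074210e-01]
 [ 1.41933308e-05  5.00015692e-01  8.66016344e-01]].
```

```bash
sed -i 's/np.c_\[A\[:,1\],-A/np.c_[-A[:,1],-A/' h.py
python3 - <<'E'
from h import *
o,M=tray(478,-73.5,-.035)
Rg=toolR(M,np.radians(3)); print(np.linalg.det(Rg))
g=np.array([482.5,82.5,254])
print(goal(g-100*Rg[:,2],Rg))
E
```

```text
0.9999999999999998
[ 5.186e-01  8.790e-02  3.281e-01  4.688e+02 -5.636e+02 -1.220e+02]
```

>>> {"name": "servo_tool", "arguments": {"deltas": [[0.519,0.088,0.328,469,-564,-122,-1],[0.519,0.088,0.328,469,-564,-122,-1],[0.519,0.088,0.328,469,-564,-122,-1],[0.519,0.088,0.328,469,-564,-122,-1],[0.519,0.088,0.328,469,-564,-122,-1],[0.519,0.088,0.328,469,-564,-122,-1],[0.519,0.088,0.328,469,-564,-122,-1],[0.519,0.088,0.328,469,-564,-122,-1],[0.519,0.088,0.328,469,-564,-122,-1],[0.519,0.088,0.328,469,-564,-122,-1],[0.519,0.088,0.328,469,-564,-122,-1],[0.519,0.088,0.328,469,-564,-122,-1],[0.519,0.088,0.328,469,-564,-122,-1],[0.519,0.088,0.328,469,-564,-122,-1],[0.519,0.088,0.328,469,-564,-122,-1],[0.519,0.088,0.328,469,-564,-122,-1],[0.519,0.088,0.328,469,-564,-122,-1],[0.519,0.088,0.328,469,-564,-122,-1],[0.519,0.088,0.328,469,-564,-122,-1],[0.519,0.088,0.328,469,-564,-122,-1]]}}

```text
time: 2.87
tcp_pos: [480.8, 34.4, 341.0]
ee_rot: [-0.259, 0.966, -0.015, 0.004]
contact_force: [-0.4, -0.4, 0.1]
width: 92.9
grip_force: 0.0
```

```bash
python3 - <<'E'
from h import *
s,p,Rm=tcp(); print(p,s["q"].round(2))
f=manip.grab_frame("wrist"); import pickle; pickle.dump(f,open("w1.pkl","wb"))
cv2.imwrite("pics/w1.png",f["frame"][:,:,::-1])
o,M=tray(478,-73.5,-.035)
for n in ["tray","rack","scraper_grip","terminal_strip_mid","beige_plug_mid","grey_plug_mid"]:
    for r in manip.place_of("wrist",n)[:2]: print(n,round(r["conf"],2),np.round(r["position"],1),[onplane(f,r["position"],o,M,h).round(1).tolist() for h in (0,90)])
print("proj lip corners,rack,grip nominal",[proj(f,o+M@np.array(q)).round(0).tolist() for q in [(0,70,0),(0,-70,0),(215,70,0),(215,-70,0),(223.5,0,0),(219,0,90)]])
c=-np.array(f["world_to_cam"])[:3,:3].T@np.array(f["world_to_cam"])[:3,3]; print("cam in tool",Rm.T@(c-p))
E
```

```text
[480.78469621  34.40089282 340.97403397] [-0.29 -0.3   1.7   0.53  1.85  1.43]
tray 0.57 [458.5 162.5] [[2.6, -4.2, 0.0], [54.9, -24.0, 90.0]]
scraper_grip 0.65 [255.9 182.2] [[221.1, 22.0, 0.0], [218.4, -4.3, 90.0]]
terminal_strip_mid 0.98 [307.4 183.4] [[163.0, 22.4, -0.0], [175.0, -4.1, 90.0]]
beige_plug_mid 0.67 [384.9 192.3] [[76.1, 31.1, 0.0], [110.0, 2.5, 90.0]]
grey_plug_mid 0.88 [417.  130.8] [[51.5, -37.7, 0.0], [91.5, -49.0, 90.0]]
proj lip corners,rack,grip nominal [[448.0, 226.0], [474.0, 99.0], [261.0, 221.0], [263.0, 98.0], [254.0, 163.0], [255.0, 187.0]]
cam in tool [ 8.35712625e+01  1.13909917e-01 -1.65811936e+02]
```

View pics/w1.png

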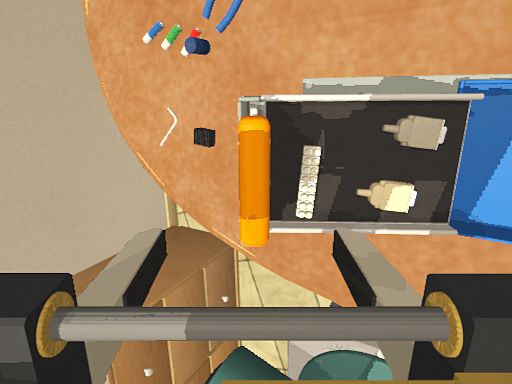

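```bash
python3 - <<'E'
from h import *
o,M=tray(478,-73.5,-.035)
Rg=toolR(M,np.radians(3)); g=o+M@[218.4,-3,90]; print(g)
print(goal(g-40*Rg[:,2],Rg),goal(g+16*Rg[:,2],Rg))
E
```

```text
[486.37784797  80.03754724 249.34211232]
[-4.0e-04 -6.0e-04 -1.4e-03  3.9e+00  3.9e+00  6.3e+01] [-4.00e-04 -6.00e-04 -1.40e-03  3.90e+00  3.90e+00  1.19e+02]
```

>>> {"name": "servo_tool", "arguments": {"deltas": [[0,0,0,4,4,30,-1],[0,0,0,4,4,63,-1],[0,0,0,4,4,85,-1],[0,0,0,4,4,102,-1],[0,0,0,4,4,119,-1],[0,0,0,4,4,119,-1],[0,0,0,4,4,119,-0.2],[0,0,0,4,4,119,0.2],[0,0,0,4,4,119,1],[0,0,0,4,4,119,1],[0,0,0,4,4,119,1],[0,0,0,4,4,119,1],[0,0,0,4,4,119,1],[0,0,0,4,4,119,1]]}}

```text
time: 4.38
tcp_pos: [486.8, 88.8, 235.7]
ee_rot: [-0.259, 0.966, -0.017, 0.005]
contact_force: [0.0, 0.1, 0.2]
width: 44.4
grip_force: 0.0
```

>>> {"name": "servo_tool", "arguments": {"deltas": [[0,0,0,0,0,0,1],[0,0,0,0,0,0,1],[0,0,0,0,0,0,1],[0,0,0,0,0,0,1],[0,0,0,0,0,0,1],[0,0,0,0,0,0,1],[0,0,0,0,0,0,1]]}}

```text
time: 4.97
tcp_pos: [486.8, 89.5, 236.2]
ee_rot: [-0.26, 0.966, -0.016, 0.005]
contact_force: [-0.9, 6.8, 3.3]
width: 26.0
grip_force: 30.0
```

```bash
python3 - <<'E'
from h import *
import pickle
o,M=tray(478,-73.5,-.035)
s,p,Rm=tcp(); pickle.dump((p,Rm),open("home.pkl","wb"))
e=p+74*Rm[:,2]
print("tcp tray",M.T@(p-o),"edge",M.T@(e-o), "lean",np.degrees(R.from_matrix(toolR(M,0).T@Rm).as_rotvec()),s["contact_force"],s["q"].round(2))
E
```

```text
tcp tray [220.86527636  -3.11707535  73.99527413] edge [ 2.24883776e+02 -3.12986857e+00  1.04466197e-01] lean [ 3.11291883  0.01148489 -0.05795077] [-0.91565598  6.83281251  3.30516829] [-0.18 -0.3   1.87  0.52  1.65  1.45]
```

>>> {"name": "servo_tool", "arguments": {"deltas": [[0,0,0,0,0,-8,1],[0,0,0,0,0,-18,1],[0,0,0,0,0,-30,1],[0,0,0,0,0,-45,1],[0,0,0,0,0,-60,1],[0,0,0,0,0,-75,1],[0,0,0,0,0,-78,1]]}}

```text
time: 5.55
tcp_pos: [485.7, 49.1, 304.9]
ee_rot: [-0.259, 0.966, -0.017, 0.006]
contact_force: [0.3, 0.2, -1.5]
width: 25.7
grip_force: 30.0
```

```bash
python3 - <<'E'
from h import *
f=manip.grab_frame("wrist"); cv2.imwrite("pics/w2.png",cv2.resize(f["frame"][60:290,200:500,::-1],None,fx=2.5,fy=2.5,interpolation=2))
o,M=tray(478,-73.5,-.035)
print([proj(f,o+M@np.array(q)).round(0).tolist() for q in [(0,70,0),(0,-70,0),(0,70,16),(0,-70,16),(150,70,16),(150,-70,16)]])
s,p,Rm=tcp()
print([proj(f,p-16*Rm[:,2]+np.array(Rm@[a,0,-14])).round(0).tolist() for a in (-56,56)])
for n in ["terminal_strip_mid","scraper_grip"]:
    for r in manip.place_of("wrist",n)[:1]: print(n,r["position"],onplane(f,r["position"],o,M,4))
E
```

```text
[[464.0, 245.0], [494.0, 106.0], [474.0, 252.0], [506.0, 107.0], [321.0, 248.0], [331.0, 106.0]]
[[249.0, 365.0], [249.0, 154.0]]
terminal_strip_mid [309.9, 199.3] [162.170104    21.65763836   4.        ]
scraper_grip [248.4, 254.1] [224.14059579  85.02826698   4.        ]
```

View pics/w2.png

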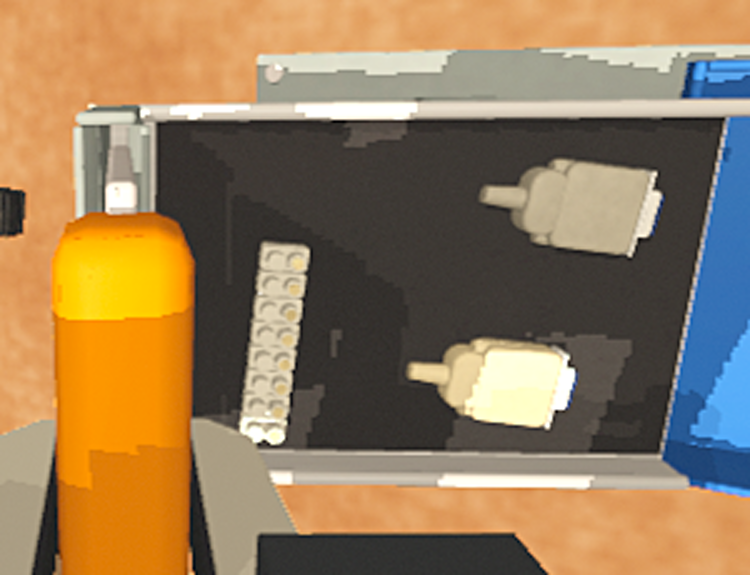

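```bash
python3 - <<'E'
from h import *
import pickle
o,M=tray(478,-73.5,-.035)
f=pickle.load(open("w1.pkl","rb"))
for h in (95,100): print([onplane(f,uv,o,M,h).round(1) for uv in [(254.5,115.5),(254.5,246.5)]])
s,p,Rm=tcp(); f=manip.grab_frame("wrist"); pickle.dump(f,open("w2.pkl","wb"))
for h in (5,10):
    # plane h above grip in tool frame
    a,d=ray(f,(249,145)); n=-Rm[:,2]; q=p-16*Rm[:,2]+n*h; t=(q-a)@n/(d@n); print(Rm.T@(a+t*d-p))
Rg=toolR(M,0)
E0=lambda x,y,z:o+M@[x,y,z]-74*Rg[:,2]
print(M.T@(p-o))
for e in [(192,3,78),(192,3,30),(192,3,2)]: print(e,goal(E0(*e),Rg))
E
```

```text
[array([219.9, -60.3,  95. ]), array([219. ,  53.8,  95. ])]
[array([219.8, -60.7, 100. ]), array([218.8,  51.2, 100. ])]
[ 58.52473677   0.15910079 -21.        ]
[ 59.38963165   0.15658126 -26.        ]
[215.6493292   -3.09034311 151.04268283]
(192, 3, 78) [-5.28e-02  8.00e-04 -5.00e-04 -6.00e+00  2.36e+01 -2.50e+00]
(192, 3, 30) [-5.28e-02  8.00e-04 -5.00e-04 -5.90e+00  2.61e+01  4.54e+01]
(192, 3, 2) [-5.28e-02  8.00e-04 -5.00e-04 -5.90e+00  2.76e+01  7.34e+01]
```

>>> {"name": "servo_tool", "arguments": {"deltas": [[-0.053,0,0,-5,23.6,-2.5,1],[-0.053,0,0,-5,23.6,-2.5,1],[-0.053,0,0,-5,25,20,1],[-0.053,0,0,-5,26,45,1],[-0.053,0,0,-5,26.8,60,1],[-0.053,0,0,-5,27.4,70,1],[-0.053,0,0,-5,27.6,73.4,1],[-0.053,0,0,-5,27.7,74.4,1],[-0.053,0,0,-5,27.7,74.4,1]]}}

```text
time: 6.5
tcp_pos: [481.0, 63.3, 225.4]
ee_rot: [-0.233, 0.972, -0.017, 0.004]
contact_force: [-0.2, 0.0, -1.9]
width: 25.7
grip_force: 30.0
```

```bash
python3 - <<'E'
from h import *
f=manip.grab_frame("side"); cv2.imwrite("pics/s2.png",cv2.resize(f["frame"][140:280,210:350,::-1],None,fx=4,fy=4,interpolation=2))
o,M=tray(478,-73.5,-.035)
s,p,Rm=tcp();Rg=toolR(M,0); print("edge",M.T@(p+74*Rm[:,2]-o),s["contact_force"])
E0=lambda x,y,z:o+M@[x,y,z]-74*Rg[:,2]
for e in [(100,2,1),(0,2,1)]: print(e,goal(E0(*e),Rg))
E
```

```text
edge [192.42494872   1.56692585   2.6733124 ] [-0.36418549 -0.86910323 -1.37032235]
(100, 2, 1) [ 2.00e-04 -9.00e-04  4.00e-04 -4.00e-01  9.24e+01  1.70e+00]
(0, 2, 1) [ 2.000e-04 -9.000e-04  4.000e-04 -5.000e-01  1.924e+02  1.700e+00]
```

View pics/s2.png

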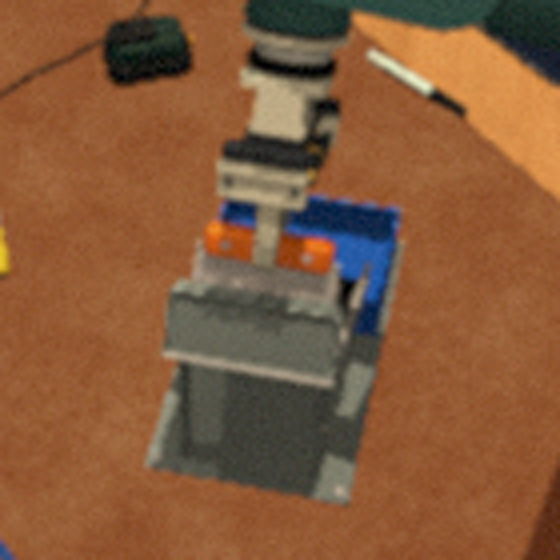

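>>> {"name": "servo_tool", "arguments": {"deltas": [[0,0,0,0,8,0,1],[0,0,0,0,16,0,1],[0,0,0,0,24,0,1],[0,0,0,0,32,0,1],[0,0,0,0,40,0,1],[0,0,0,0,48,0,1]]}}

```text
time: 7.05
tcp_pos: [479.3, 19.5, 202.7]
ee_rot: [-0.233, 0.972, -0.017, 0.004]
contact_force: [0.6, 0.9, -1.3]
width: 25.7
grip_force: 30.0
```

```bash
python3 - <<'E'
from h import *
o,M=tray(478,-73.5,-.035)
s,p,Rm=tcp(); print("edge",M.T@(p+74*Rm[:,2]-o),M.T@s["contact_force"],s["width"])
f=manip.grab_frame("wrist"); cv2.imwrite("pics/w3.png",f["frame"][:,:,::-1])
E
```

```text
edge [143.08512413   1.90783778   1.96780377] [ 0.21119727 -0.59427066 -1.5285274 ] 25.685634353299903
```

View pics/w3.png

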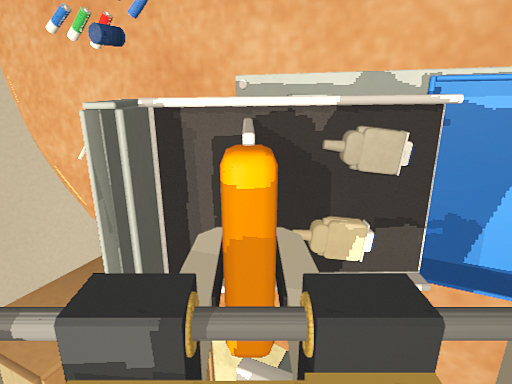

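>>> {"name": "servo_tool", "arguments": {"deltas": [[0,0,0,0,10,0.5,1],[0,0,0,0,20,0.5,1],[0,0,0,0,30,0.5,1],[0,0,0,0,40,0.5,1],[0,0,0,0,50,0.5,1],[0,0,0,0,60,0.5,1],[0,0,0,0,70,0.5,1],[0,0,0,0,80,0.5,1],[0,0,0,0,90,0.5,1]]}}

```text
time: 7.85
tcp_pos: [476.5, -60.4, 161.3]
ee_rot: [-0.233, 0.972, -0.017, 0.004]
contact_force: [0.3, 0.5, -2.3]
width: 25.6
grip_force: 30.0
```

```bash
python3 - <<'E'
from h import *
o,M=tray(478,-73.5,-.035)
s,p,Rm=tcp(); print("edge",M.T@(p+74*Rm[:,2]-o),M.T@s["contact_force"],s["width"])
f=manip.grab_frame("wrist"); cv2.imwrite("pics/w4.png",f["frame"][:,:,::-1])
E
```

```text
edge [53.08899837  1.91100646  1.41580163] [-0.57041139 -0.2441796  -2.28639932] 25.62731756351569
```

View pics/w4.png

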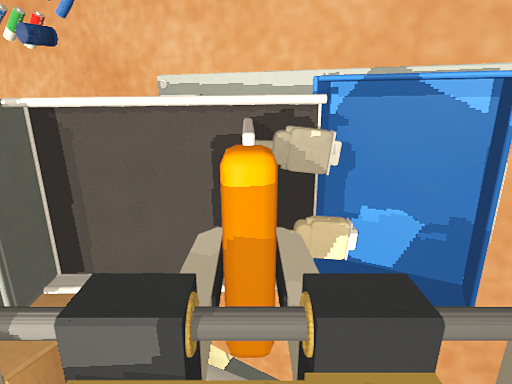

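>>> {"name": "servo_tool", "arguments": {"deltas": [[0,0,0,0,9,0,1],[0,0,0,0,18,0,1],[0,0,0,0,27,0,1],[0,0,0,0,36,0,1],[0,0,0,0,45,0,1],[0,0,0,0,54,0,1],[0,0,0,0,62,0,1],[0,0,0,0,68,0,1],[0,0,0,0,70,0,1],[0,0,0,0,70,0,1]]}}

```text
time: 8.73
tcp_pos: [474.4, -122.1, 129.8]
ee_rot: [-0.233, 0.972, -0.017, 0.004]
contact_force: [0.1, -0.9, -0.9]
width: 25.7
grip_force: 30.0
```

```bash
python3 - <<'E'
from h import *
o,M=tray(478,-73.5,-.035)
s,p,Rm=tcp(); print("edge",M.T@(p+74*Rm[:,2]-o),M.T@s["contact_force"],s["width"])
f=manip.grab_frame("wrist"); t=manip.grab_frame("top")
cv2.imwrite("pics/w5.png",np.hstack([f["frame"][:,:,::-1][40:300,150:510],cv2.resize(t["frame"][160:260,180:320,::-1],(364,260),interpolation=2)]))
E
```

```text
edge [-16.28279466   1.93838258   1.35864111] [-1.25411487 -0.16621878 -0.39121186] 25.652301432262345
```

View pics/w5.png

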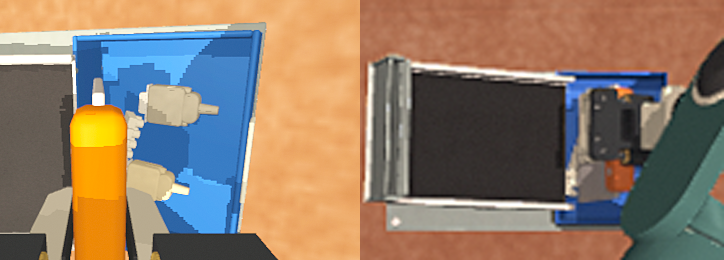

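```bash
python3 - <<'E'
from h import *
import pickle
h,Rh=pickle.load(open("home.pkl","rb"))
print(goal(h-95*Rh[:,2]-2*Rh[:,0],Rh))
E
```

```text
[ 5.450e-02  1.000e-04 -1.000e-03  3.000e+00 -2.314e+02 -9.340e+01]
```

>>> {"name": "servo_tool", "arguments": {"deltas": [[0,0,0,0,0,-20,1],[0,0,0,0,0,-50,1],[0,0,0,0,0,-80,1],[0,0,0,0,-20,-95,1],[0,0,0,1,-50,-95,1],[0.02,0,0,1,-85,-95,1],[0.03,0,0,2,-120,-95,1],[0.04,0,0,2,-155,-95,1],[0.0545,0,-0.001,3,-190,-94,1],[0.0545,0,-0.001,3,-215,-93.4,1],[0.0545,0,-0.001,3,-228,-93.4,1],[0.0545,0,-0.001,3,-231.4,-93.4,1],[0.0545,0,-0.001,3,-231.4,-93.4,1],[0.0545,0,-0.001,3,-231.4,-93.4,1]]}}

```text
time: 10.0
tcp_pos: [483.0, 41.6, 317.9]
ee_rot: [-0.26, 0.966, -0.016, 0.004]
contact_force: [1.0, -0.2, -1.8]
width: 25.3
grip_force: 30.0
```

```bash
python3 - <<'E'
from h import *
import pickle
h,Rh=pickle.load(open("home.pkl","rb"))
o,M=tray(478,-73.5,-.035)
print(goal(h-60*Rh[:,2]-2*Rh[:,0],Rh),goal(h-2*Rh[:,0],Rh))
f=manip.grab_frame("wrist"); t=manip.grab_frame("top")
cv2.imwrite("pics/w6.png",np.hstack([f["frame"][:,:,::-1][60:320,180:510],cv2.resize(t["frame"][160:260,180:320,::-1],(364,260),interpolation=2)]))
s,p,Rm=tcp(); print("edge",M.T@(p+74*Rm[:,2]-o),M.T@s["contact_force"],s["width"])
E
```

```text
[ 3.00e-04  7.00e-04  1.00e-04  2.00e-01 -6.00e-01  3.47e+01] [ 3.00e-04  7.00e-04  1.00e-04  2.00e-01 -6.00e-01  9.47e+01]
edge [218.67232874  -1.05737657  94.59733129] [-1.0046889   0.24314229 -1.45505852] 26.186826543847005
```

View pics/w6.png

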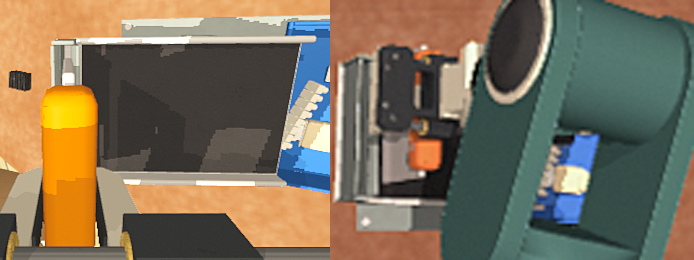

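>>> {"name": "servo_tool", "arguments": {"deltas": [[0,0,0,0,-0.6,15,1],[0,0,0,0,-0.6,30,1],[0,0,0,0,-0.6,42,1],[0,0,0,0,-0.6,52,1],[0,0,0,0,-0.6,62,1],[0,0,0,0,-0.6,72,1],[0,0,0,0,-0.6,82,1],[0,0,0,0,-0.6,88,1],[0,0,0,0,-0.6,90,1]]}}

```text
time: 10.85
tcp_pos: [484.5, 88.0, 239.7]
ee_rot: [-0.26, 0.966, -0.016, 0.004]
contact_force: [-0.4, -1.8, -1.3]
width: 25.9
grip_force: 30.0
```

```bash
python3 - <<'E'
from h import *
import pickle
h,Rh=pickle.load(open("home.pkl","rb"))
o,M=tray(478,-73.5,-.035)
print(goal(h-2*Rh[:,0],Rh))
s,p,Rm=tcp(); print("edge",M.T@(p+74*Rm[:,2]-o),M.T@s["contact_force"],s["moment"],s["width"])
E
```

```text
[ 1.0e-04  1.2e-03 -0.0e+00  3.0e-01  4.0e-01  3.8e+00]
edge [225.02029004  -0.77794715   3.943104  ] [-2.18835745  0.29886222 -0.37126856] [-0.66771411  0.01909271  0.05058134] 25.880010259208735
```

In the slot, little force, 4 mm to go. Seat it and press lightly.

>>> {"name": "servo_tool", "arguments": {"deltas": [[0,0,0,0,0.4,1.5,1],[0,0,0,0,0.4,3,1],[0,0,0,0,0.4,4,1],[0,0,0,0,0.4,4.5,1],[0,0,0,0,0.4,5,1],[0,0,0,0,0.4,5,1]]}}

```text
time: 11.35
tcp_pos: [485.0, 89.6, 236.5]
ee_rot: [-0.26, 0.966, -0.016, 0.005]
contact_force: [0.5, -0.4, 1.1]
width: 25.7
grip_force: 30.0
```

```bash
python3 - <<'E'
from h import *
o,M=tray(478,-73.5,-.035)
s,p,Rm=tcp(); print("edge",M.T@(p+74*Rm[:,2]-o),M.T@s["contact_force"],s["moment"],s["width"])
E
```

```text
edge [225.04487265  -1.28680942   0.37289376] [ 0.13871281 -0.50674848  1.13801912] [-0.30764344 -0.15990381  0.06627515] 25.749809617583367
```

>>> {"name": "servo_tool", "arguments": {"deltas": [[0,0,0,0,0,0.7,1],[0,0,0,0,0,1.2,1],[0,0,0,0,0,1.2,1]]}}

```text
time: 11.6
tcp_pos: [485.1, 89.9, 236.3]
ee_rot: [-0.259, 0.966, -0.016, 0.006]
contact_force: [-1.7, -6.3, 9.3]
width: 25.7
grip_force: 30.0
```

>>> {"name": "servo_tool", "arguments": {"deltas": [[0,0,0,0,0,-0.8,0.4],[0,0,0,0,0,-0.8,0.2],[0,0,0,0,0,-0.8,0],[0,0,0,0,0,-0.8,-0.3],[0,0,0,0,0,-0.8,-0.5],[0,0,0,0,0,-0.8,-0.5],[0,0,0,0,0,-0.8,-0.5],[0,0,0,0,0,-0.8,-0.5]]}}

```text
time: 12.27
tcp_pos: [484.8, 89.9, 235.8]
ee_rot: [-0.26, 0.966, -0.016, 0.005]
contact_force: [0.2, -0.2, -0.1]
width: 68.1
grip_force: 0.0
```

>>> {"name": "servo_tool", "arguments": {"deltas": [[0,0,0,0,0,-10,-0.5],[0,0,0,0,0,-25,-0.5],[0,0,0,0,0,-45,-0.5],[0,0,0,0,0,-70,-0.5],[0,0,0,0,0,-100,-0.5],[0,0,0,0,0,-130,-0.5],[0,0,0,0,0,-150,-0.5],[0,0,0,0,0,-150,-0.5]]}}

```text
time: 12.93
tcp_pos: [482.6, 12.9, 369.9]
ee_rot: [-0.259, 0.966, -0.016, 0.007]
contact_force: [0.3, -0.1, 0.6]
width: 69.9
grip_force: 0.0
```

```bash
python3 - <<'E'
from h import *
o,M=tray(478,-73.5,-.035)
f=manip.grab_frame("wrist"); t=manip.grab_frame("side")
cv2.imwrite("pics/w7.png",np.hstack([f["frame"][:,:,::-1][:,150:],cv2.resize(t["frame"][140:280,210:350,::-1],(384,384),interpolation=2)]))
r=manip.place_of("wrist","scraper_grip")[0]["position"];print(r,onplane(f,r,o,M,90),tcp()[1])
for n in ["terminal_strip_mid","beige_plug_mid","grey_plug_mid"]:
    print(n,[(np.round(x["position"],0),round(x["conf"],2)) for x in manip.place_of("wrist",n)[:1]])
print("bin",[proj(f,o+np.array([a,-52+b,-62+h])).round() for a,b,h in [(84,61,44),(84,-61,44),(-84,-61,44),(-84,61,44)]])
E
```

```text
[248.7, 177.2] [220.53195039  -2.12742347  90.        ] [482.12488414  14.57976132 365.16637703]
terminal_strip_mid [(array([448., 166.]), 0.72)]
beige_plug_mid [(array([475., 184.]), 0.59)]
grey_plug_mid [(array([507., 130.]), 0.89)]
bin [array([439.,  89.]), array([579.,  85.]), array([542., 239.]), array([422., 222.])]
```

View pics/w7.png

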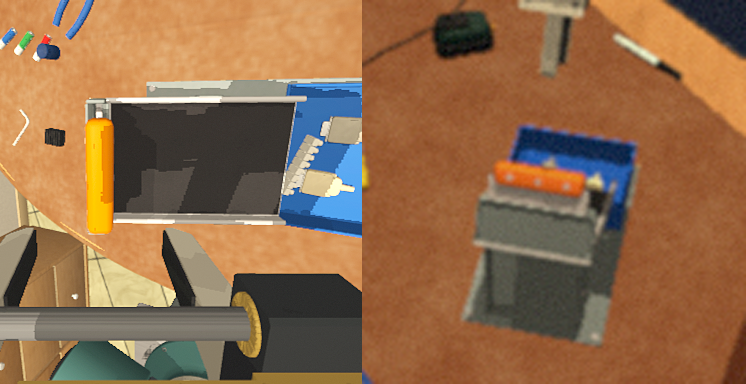

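```bash
python3 - <<'E'
from h import *
o,M=tray(478,-73.5,-.035)
u=np.array([.035,1,0])
fs={c:manip.grab_frame(c) for c in("wrist","top")}
for n in ["terminal_strip_mid","beige_plug_mid","grey_plug_mid"]:
    q={c:[(x["position"],round(x["conf"],2)) for x in manip.place_of(c,n)[:1]] for c in fs}
    print(n,q)
    if all(q.values()):
        rs=[(fs[c],q[c][0][0]) for c in fs]; p=tri([ray(*x) for x in rs]); print(p.round(0),"rel bin",((p-o)@u+52).round(),(p-o)[2]+62,[np.round(proj(x[0],p)-x[1],1).tolist() for x in rs])
E
```

```text
terminal_strip_mid {'wrist': [([449.0, 163.5], 0.55)], 'top': []}
beige_plug_mid {'wrist': [([478.8, 181.4], 0.96)], 'top': [([273.7, 226.3], 0.41)]}
[ 449. -116.   31.] rel bin 8.0 23.248271048509693 [[-0.7, 0.0], [0.2, -0.0]]
grey_plug_mid {'wrist': [([508.8, 128.6], 0.59)], 'top': []}
```

```bash
python3 - <<'E'
from h import *
o,M=tray(478,-73.5,-.035)
f=manip.grab_frame("wrist")
for uv in [(449,164),(461,140),(438,192)]:
    p,d=ray(f,uv)
    for z in (15,40,60):
        q=p+d*((z-p[2])/d[2]); print(uv,z,"uphill from bin centre",round(q[1]-o[1]+52),"x",round(q[0]-o[0]+1.8))
E
```

```text
(449, 164) 15 uphill from bin centre 41 x -11
(449, 164) 40 uphill from bin centre 42 x -6
(449, 164) 60 uphill from bin centre 43 x -2
(461, 140) 15 uphill from bin centre 32 x 21
(461, 140) 40 uphill from bin centre 33 x 24
(461, 140) 60 uphill from bin centre 34 x 27
(438, 192) 15 uphill from bin centre 49 x -50
(438, 192) 40 uphill from bin centre 50 x -43
(438, 192) 60 uphill from bin centre 50 x -38
```

```bash
python3 -c "
from rig import manip
print(manip.finish_job())"
```

```text
the job is handed in; nothing more can be done
None
```

The job is handed in: all three parts were swept into the blue bin, the scraper was pressed fully home in its rack and released, and the arm was kept clear of the battery, heat sink and capacitor, which I did not re-measure at the end.

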